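Hold the magnifier over the map inset

ROBOT

A 6-joint arm with a two-finger parallel gripper is mounted at the origin on the work surface. World frame = base frame: x ahead of the robot, y to its left, z up, the work surface at z = 0. Lengths are in m, angles in rad, forces in N, time in s.
With the tool pointing down it reaches from about 0.35 to 0.775 m from the base axis. Payload 5.5 kg.
Tool frame: the origin (TCP) lies midway between the tips of the shut fingers; the grasp point (between the pads) lies behind it (env.grip_point_offset is the z of the grasp point in the tool frame, in m); z points along the fingers, y is the direction in which the jaws open and shut (so a half turn about z gives the same grasp; the last joint's range is limited). The gripper opens to 85 mm and grips with 20 to 120 N. Pads are 22 mm wide; open, the fingers measure 114 mm over their backs; the gripper's body (76 mm by 85 mm) begins 54 mm behind the grasp point. The pads swing forward as they close: fully open they stand 13 mm farther back than shut.
Start: joints at [1.125, 0.313, 0.046, 1.304, 0, 1.431], TCP at [0.173, 0.548, 0.231] pointing down, gripper open.
Joint ranges: [-2.76, 2.76], [-0.86, 1.69], [-1.03, 1.26], [-2.2, 2.34], [-1.47, 1.5], [-3.14, 3.14]. Speed limits (rad/s): [2.57, 2.57, 3.14, 3.14, 3.14, 3.14].

INTERFACE

Orientations are given as a unit quaternion [w, x, y, z].
In Python, from workcell import env, viewer gives the robot as it stands. The module is installed in compiled form; this text tells all that it offers.
- The arm moves only by the shell command python3 -m inch 'ROWS' [OPENING] [FORCE]. ROWS is JSON, a list of rows, each a list of 2 entries, a list of its own where there are three numbers: the shift along the tool's x, y, z in m, then the turn about the tool's z in degrees. In form: [[[tx, ty, tz], spin], ...]. A call has 1 to 5 rows; each row is the pose to reach, as a shift and turn from the pose measured when the call began, along the tool's axes at that moment; what a row does not reach only later rows make up. A row lasts 1/12 s, in which the tool goes at most 41.7 mm and 7.16 degrees, less where a joint would pass 70% of its speed; a pose out of reach is approached as far as the arm can. A call with a gripper value outside its range is refused whole. OPENING is the closure, from 0 (fully open) to 1 (shut), set as the call begins (- or left out, the last holds). The fingers move at their own pace and stop on an object; FORCE is the grip in N (left out, the last holds). Time passes only in rows, so rows that repeat a pose let the fingers close. It gives the time, the measured TCP pose, the force and the opening at its end, in the units of the state.
- env.get_state(): the state, without advancing time (a new reading comes with each control period).
- viewer.read_camera(name): name is "side" or "top" or "wrist"; returns a dict with "image" (384x512x3 uint8, red, green, blue), "depth" (384x512 float32, m along the optical axis (not along the pixel's ray), 0 where there is no reading), "vertical_fov" (degrees; the focal length in pixels is half the picture's height over the tangent of half this angle, whatever the lens; pixels are square), "cx", "cy" (the principal point, pixels), "R" (3x3) and "t" (3): a world point X has camera coordinates R X + t; the wrist camera has in their place "T_tool_cam" (4x4, takes a point from camera to tool coordinates, whose origin is the TCP and whose axes are the flange's). Camera axes: x right, y down, z forward; pixel columns grow to the right and rows downward; lengths in m; the calibration is good to about 2 mm. A picture is of the moment at which its call begins: read the wrist's pose just before it.
- env.hand_in(): hands the job in, once; it reports no verdict.
The state is a dict: "clock": time; "joint_pos": joint angles; "qvel": joint speeds; "tau": joint torques, N m; "tcp_pos": TCP position; "orientation": TCP orientation; "wrist_force": force on the tool from outside, world axes, zero at the start; "ft_torque": the same for the moment, N m; "finger_gap": finger opening in m.
Only numpy, scipy, OpenCV 4.12 (cv2) and the standard library are available. Lean on these libraries where they do the work, as an engineer would, in place of code of your own. Each camera call takes 0.05 s, during which the arm holds its last target. There are 200 camera calls.

TASK

Pick up the hand magnifier gently by its handle, keeping off the glass, carry it over the things on the desk, and hold it still and level about two centimetres above the small framed inset on the clipboard's map sheet, squared up with the inset so that all of it shows inside the lens. The magnifier must not touch the clipboard or knock against anything, and everything else stays where it is. Finish while still holding the magnifier there: do not put it down or let go.

Things in the scene. Friction and masses are not known exactly. Their poses are not given: they have to be found in the camera images.
- magnifier: Black hand magnifier lying flat on the desk, loose, 0.13 to 0.2 kg. Rectangular frame 76 (x) by 112 (y) by 16 mm high round a clear opening 60 (x) by 96 (y) mm; a straight handle runs along -x from the middle of a long side. Balances about x = -50 mm. Origin: centre of the opening, at the frame's underside; x away from the handle, y along the lens's long side, z up. Not to be dropped or pressed hard on the desk.
- handle (a point): Point inside the magnifier's handle, on the magnifier's axis 90 mm from the lens centre, 12 mm above the underside; axes as the magnifier's. The handle, 22 mm wide (y) and 24 mm deep (z 0 to 24), spans x = -50 to -155 mm of the magnifier; its underside rests on the desk. A hollow plastic battery case: a light grip holds it, and more than 50 N on each finger is too much.
- lens: The clear glass pane of the magnifier, 61 by 97 by 5 mm, fixed in the frame; origin at its centre, 8 mm above the underside of the frame. Not to be touched by the fingers.
- clipboard: Brown A5 clipboard, 230 (x) by 160 (y) by 3 mm, fixed on the desk, with a white map sheet (its top 3.6 mm above the desk) and a steel clip 100 mm wide, up to 20 mm high, at the +x end from x = 80 mm on. The sheet has a large map panel next to the clip and a small framed inset in a corner of the other half. Origin: centre of the underside; x points to the clip, z up.
- inset (a point): Centre of the small framed inset printed on the map sheet, at the paper's surface. The inset's black frame is 40 mm (x, towards the clip) by 72 mm (y); it lies at x = -64 mm, y = -26 mm on the clipboard. Axes as the clipboard's, z up.
- table: The grey desk; its top is the work surface at height 0. The origin lies somewhere in the desk and is of no use.
- phone: Black desk telephone, 165 mm wide (y), 190 mm deep (x) and up to 125 mm high at its far (+x) side, handset on its left. Loose, 0.9 kg; a bystander to pass over. Origin: centre of its underside.
- mug: White mug, 84 mm across and 98 mm high, handle along +y. Loose bystander. Origin: centre of its underside.
- pen_cup: Dark round pen cup, 76 mm across and 95 mm high, the pens in it standing up to 155 mm high. Loose bystander. Origin: centre of its underside.
- tape_measure: Grey pocket tape measure, 80 by 36 by 60 mm high. Loose bystander. Origin: centre of its underside.
- stapler: Black and steel stapler, 150 (x) by 38 (y) by 65 mm high. Loose bystander. Origin: centre of its underside.
- stamp: Self-inking stamp, 48 by 66 by 88 mm high. Loose bystander. Origin: centre of its underside.
Things that resemble listed ones, but are neither listed nor needed, are in the scene too. What is shaped like the magnifier but pink is not meant.

How it is judged:
On the way:
1. the magnifier is held by the fingers and lifted clear of the desk (height (world z) of magnifier above 0.05 m and contact force between the fingers and magnifier above 1 N and contact force between magnifier and table below 0.1 N), for 0.2 s.
At the end, for the whole second after the job is handed in: Held still by the fingers alone and level within 0.12 rad; lens centre within 10 mm of the inset's centre along each side, long sides within 0.12 rad, frame underside 8 to 40 mm above the paper; touching nothing else; each bystander within 20 mm of its start (z of magnifier in the frame of inset between 0.008 and 0.04 m and x of magnifier in the frame of inset between -0.01 and 0.01 m and y of magnifier in the frame of inset between -0.01 and 0.01 m and angle between the y axis of magnifier and the y axis of inset, either way round below 0.12 rad and angle between magnifier's own z axis and vertical below 0.12 rad and linear speed of magnifier below 0.02 m/s and angular speed of magnifier below 0.2 rad/s and contact force between the fingers and magnifier above 1 N and contact force between magnifier and clipboard below 0.1 N and contact force between magnifier and table below 0.1 N and contact force between magnifier and phone below 0.1 N and contact force between magnifier and mug below 0.1 N and contact force between magnifier and pen_cup below 0.1 N and contact force between magnifier and tape_measure below 0.1 N and contact force between magnifier and stapler below 0.1 N and contact force between magnifier and stamp below 0.1 N and distance of each of phone, mug, pen_cup, tape_measure, stapler, stamp from where it was at the start of the episode below 0.02 m); the arm keeps its last pose, push and grip.
It fails at once if the glass was touched by the fingers (contact force between the fingers and lens above 0.5 N).
It fails at once if the handle was squeezed too hard (both fingers together) (contact force between the fingers and magnifier above 100 N).
It fails at once if the magnifier was dropped, or pressed hard onto the desk (contact force between magnifier and table above 60 N or (linear speed of magnifier above 0.6 m/s and contact force between the fingers and magnifier below 0.1 N)).
It fails at once if the magnifier touched the clipboard or knocked against something (contact force between magnifier and clipboard above 0.3 N or contact force between magnifier and phone above 2 N or contact force between magnifier and mug above 2 N or contact force between magnifier and pen_cup above 2 N or contact force between magnifier and tape_measure above 2 N or contact force between magnifier and stapler above 2 N or contact force between magnifier and stamp above 2 N).
It fails at once if another thing was moved or tipped over (distance of any of phone, mug, pen_cup, tape_measure, stapler, stamp from where it was at the start of the episode above 0.02 m or angle between any of phone, mug, pen_cup, tape_measure, stapler, stamp's own z axis and vertical above 0.3 rad).
It also fails if it takes over 45 s, if anything falls off the work surface, if the arm or the gripper's body presses on something with over 40 N, if the wrist force passes 120 N, or if a joint passes its speed limit or range.

## Working session

There is one attempt and no reset: what is moved stays moved. The work goes in short steps, Python scripts to look and compute and a shell command to move; the robot and the scene stay as the last step left them, time stands still between calls to the robot, and variables do not carry over. Pictures are saved under pics/ and viewed, on a budget of 10 in all, crops included, one or two more only if the job needs it, and the job is handed in when it is done.

```bash
mkdir -p pics; cat > h.py <<'E'
import numpy as np, cv2
from workcell import env, viewer
from scipy.spatial.transform import Rotation as Ro
def cam(n):
    s=env.get_state(); c=viewer.read_camera(n)
    f=192/np.tan(np.radians(c["vertical_fov"])/2)
    if "R" in c: R,t=np.array(c["R"]),np.array(c["t"]); Rw=R.T; o=-R.T@t
    else:
        q=s["orientation"]; Rt=Ro.from_quat([q[1],q[2],q[3],q[0]]).as_matrix(); T=np.array(c["T_tool_cam"])
        Rw=Rt@T[:3,:3]; o=Rt@T[:3,3]+np.array(s["tcp_pos"])
    d=c["depth"]; v,u=np.mgrid[:384,:512]
    P=np.stack([(u-c["cx"])/f*d,(v-c["cy"])/f*d,d],-1)@Rw.T+o
    P[d==0]=np.nan
    return dict(img=c["image"],P=P,Rw=Rw,o=o,f=f,cx=c["cx"],cy=c["cy"])
def onplane(c,u,v,z):
    r=c["Rw"]@np.array([(u-c["cx"])/c["f"],(v-c["cy"])/c["f"],1]); return c["o"]+r*(z-c["o"][2])/r[2]
def save(img,n): cv2.imwrite("pics/"+n,img[:,:,::-1])
E
python3 - <<'E'
from h import *
print(env.get_state(), env.grip_point_offset)
a=cam("top"); import pickle; pickle.dump(a,open("top.pkl","wb"))
save(cv2.resize(a["img"],(800,600),interpolation=cv2.INTER_CUBIC),"top.png")
b=cam("side"); pickle.dump(b,open("side.pkl","wb"));save(cv2.resize(b["img"],(800,600)),"side.png")
print(a["o"],a["Rw"])
E
```

```text
{'clock': 0.0, 'joint_pos': array([ 1.12538186e+00,  3.13989762e-01,  4.49690998e-02,  1.30358027e+00,
       -1.27275700e-05,  1.43118027e+00]), 'qvel': array([-0.00109965,  0.00062799, -0.00037664,  0.00111154,  0.00115296,
        0.0018821 ]), 'tau': array([-1.02348866e-03, -4.80628252e+01,  2.98531616e+01,  1.91325950e-02,
       -3.53770774e-04,  2.69994608e-06]), 'tcp_pos': array([0.17290717, 0.54785439, 0.23041087]), 'orientation': array([-2.54096097e-04,  1.52304080e-01,  9.88333270e-01, -8.65809895e-04]), 'wrist_force': array([-0.13703444, -0.43195473,  0.47791867]), 'ft_torque': array([-0.02685684,  0.01892709, -0.01667276]), 'finger_gap': 0.08499960573121257} -0.0187
[ 0.35068698 -0.00241703  1.37901066] [[ 0.01057277 -0.98747591  0.15741517]
 [-0.99981944 -0.00795385  0.01725771]
 [-0.01578952 -0.15756921 -0.98738171]]
```

View pics/top.png

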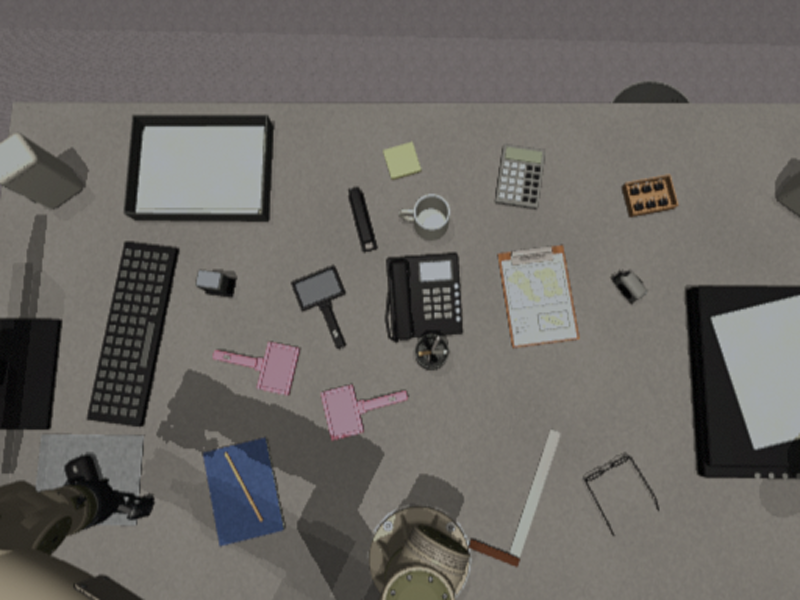

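View pics/side.png

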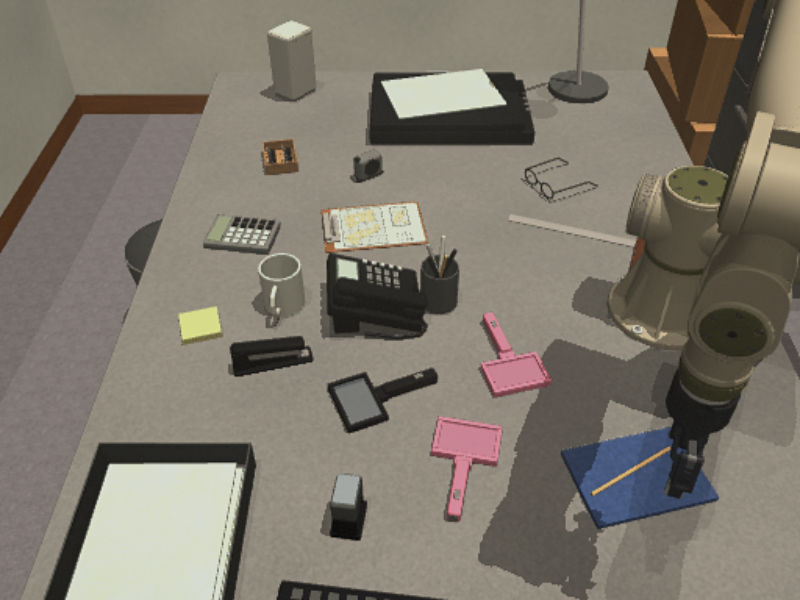

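The top view (800x600) shows one black magnifier with its lens at about (318,287) and its handle running to (342,346). Two lookalikes at (270,365) and (355,405) are pink, so they are ruled out. The clipboard is at (538,297) with the inset at (553,320). I'll confirm both in an enlarged crop.

```bash
python3 - <<'E'
from h import *; import pickle
a=pickle.load(open("top.pkl","rb")); i=a["img"]
# left: u175-235, v160-230 ; right: u310-380 v150-230
L=cv2.resize(i[160:230,180:240],None,fx=6.5,fy=6.5,interpolation=cv2.INTER_CUBIC)
R=cv2.resize(i[155:225,312:374],None,fx=6.5,fy=6.5,interpolation=cv2.INTER_CUBIC)
save(np.hstack([L,R]),"crop.png"); print(L.shape,R.shape)
for u,v in [(204,184),(344,205),(344,190),(277,224),(280,190)]: print(u,v,a["P"][v,u].round(3))
E
```

```text
(455, 390, 3) (455, 403, 3)
204 184 [0.608 0.244 0.011]
344 205 [ 0.534 -0.275  0.006]
344 190 [ 0.591 -0.277  0.003]
277 224 [ 0.455 -0.027  0.086]
280 190 [ 0.579 -0.038  0.06 ]
```

View pics/crop.png

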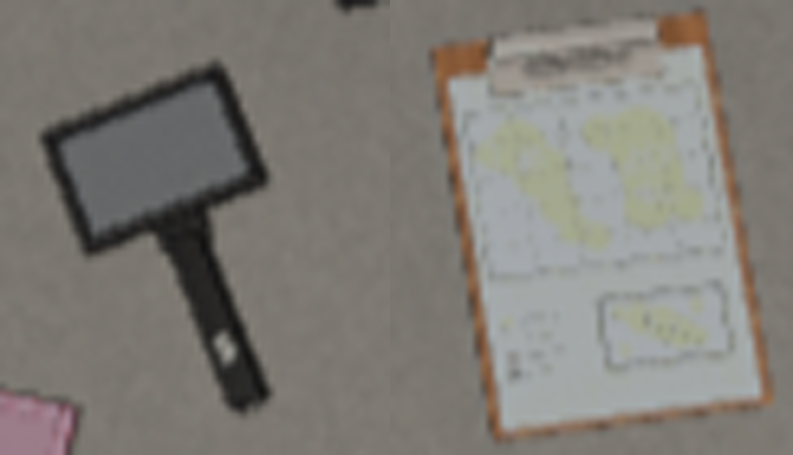

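The crop confirms it: a black magnifier with grey glass, frame corners at crop (43,135), (217,64), (267,182) and (90,253), and its handle end at (248,405). The clipboard corners are (432,47), (704,14), (771,402) and (497,438). The inset frame corners are (601,295), (727,285), (733,352) and (610,367).

```bash
python3 - <<'E'
from h import *; import pickle
a=pickle.load(open("top.pkl","rb"))
def w(p,o,z): return np.array([onplane(a,(x+.5)/6.5-.5+o[0],(y+.5)/6.5-.5+o[1],z) for x,y in p])
M=w([(43,135),(217,64),(267,182),(90,253)],(180,160),.016)
H=w([(248,405),(185,215)],(180,160),.02)
C=w([(42,47),(314,14),(381,402),(107,438)],(312,155),.003)
I=w([(211,295),(337,285),(343,352),(220,367)],(312,155),.0036)
m=M.mean(0); xm=(M[0]+M[1]-M[2]-M[3])/2; c=C.mean(0); xc=(C[0]+C[1]-C[2]-C[3])/2
am=np.arctan2(xm[1],xm[0]); ac=np.arctan2(xc[1],xc[0])
ym=(M[0]+M[3]-M[1]-M[2])/2; yc=(C[0]+C[3]-C[1]-C[2])/2
print("mag",m,np.degrees(am),"via y",np.degrees(np.arctan2(-ym[0],ym[1])),"dims",np.linalg.norm(xm),np.linalg.norm(ym))
d=m-H[0];print("handle dir",np.degrees(np.arctan2(d[1],d[0])),np.linalg.norm(d))
print("clip",c,np.degrees(ac),np.degrees(np.arctan2(-yc[0],yc[1])),np.linalg.norm(xc),np.linalg.norm(yc))
Rz=lambda t:np.array([[np.cos(t),-np.sin(t)],[np.sin(t),np.cos(t)]])
print("inset img",I.mean(0),"model",c[:2]+Rz(ac)@[-.064,-.026])
g=m[:2]-.085*np.array([np.cos(am),np.sin(am)]); print("grasp",g)
s=env.get_state(); q=s["orientation"]; Rt=Ro.from_quat([q[1],q[2],q[3],q[0]]).as_matrix();print(Rt.round(3))
P=a["P"]
print("obstacle max z right of mag", np.nanmax(P[150:240,235:306,2]))
E
```

```text
mag [0.60712763 0.24542342 0.016     ] 23.871079073853526 via y 22.9892135914348 dims 0.07469297180654562 0.10750583406905896
handle dir 22.50749653293549 0.15252554838938376
clip [ 0.59492752 -0.27693776  0.003     ] 8.16097311393613 7.745598579911623 0.22806976905054477 0.15743102695525496
inset img [ 0.53638245 -0.31342365  0.0036    ] model [ 0.53526646 -0.31175957]
grasp [0.52939867 0.21102562]
[[-0.954  0.301 -0.001]
 [ 0.301  0.954 -0.001]
 [ 0.    -0.002 -1.   ]]
obstacle max z right of mag 0.15389119261948858
```

```bash
cat > to.py <<'E'
import sys; from h import *
# target world TCP x y z, and desired angle (deg) of tool y axis -> shift in tool axes, spin
s=env.get_state(); q=s["orientation"]; Rt=Ro.from_quat([q[1],q[2],q[3],q[0]]).as_matrix()
x,y,z,ang=map(float,sys.argv[1:5])
cur=np.degrees(np.arctan2(Rt[1,1],Rt[0,1])); d=(cur-ang+180)%360-180
print("clock",round(s["clock"],2),"tcp",s["tcp_pos"].round(4),"ang",cur.round(1),"tilt",np.degrees(np.arccos(-Rt[2,2])).round(2),"gap",round(s["finger_gap"],4),"F",s["wrist_force"].round(1))
print("shift",(Rt.T@(np.array([x,y,z])-s["tcp_pos"])).round(4),"spin",round(d,1),"j",s["joint_pos"].round(2))
E
python3 -m inch '[[[-0.036,-0.017,0],-7],[[-0.072,-0.035,0],-14],[[-0.108,-0.052,0],-21],[[-0.144,-0.07,0],-28],[[-0.18,-0.087,0],-35]]' 0; python3 to.py 0.529 0.211 0.2 113
```

```text
clock: 0.52
tcp_pos: [0.3111, 0.4168, 0.2302]
orientation: [-0.001, -0.134, 0.991, -0.001]
wrist_force: [0.3, 0.2, 0.0]
finger_gap: 0.0854
clock 0.52 tcp [0.3111 0.4168 0.2302] ang 105.5 tilt 0.14 gap 0.0854 F [0.3 0.2 0. ]
shift [-0.1552 -0.2564  0.0303] spin -7.5 j [ 0.78  0.21 -0.09  1.27 -0.    0.51]
```

```bash
python3 -m inch '[[[-0.021,-0.034,0],-2],[[-0.042,-0.069,0],-4],[[-0.063,-0.104,0],-6],[[-0.084,-0.138,0],-7.5],[[-0.105,-0.173,0],-7.5]]' >/dev/null; python3 to.py 0.529 0.211 0.2 113
```

```text
clock 0.93 tcp [0.4593 0.2764 0.23  ] ang 113.0 tilt 0.16 gap 0.0853 F [ 1.2  0.1 -0.1]
shift [-0.0386 -0.0874  0.03  ] spin 0.0 j [ 0.39  0.24 -0.06  1.28 -0.   -0.01]
```

```bash
python3 -m inch '[[[-0.015,-0.033,0],0],[[-0.029,-0.066,0],0],[[-0.0386,-0.0874,0],0],[[-0.0386,-0.0874,0],0],[[-0.0386,-0.0874,0],0]]' >/dev/null; python3 to.py 0.529 0.211 0.2 113
python3 - <<'E'
from h import *; import pickle
a=cam("wrist"); pickle.dump(a,open("w1.pkl","wb")); save(cv2.resize(a["img"],(800,600),interpolation=cv2.INTER_CUBIC),"w1.png")
E
```

```text
clock 1.35 tcp [0.5294 0.2099 0.2292] ang 112.9 tilt 0.24 gap 0.0857 F [-0.8  0.7 -0. ]
shift [-0.0002  0.0012  0.0292] spin -0.1 j [ 0.24  0.31  0.03  1.3  -0.   -0.16]
```

View pics/w1.png

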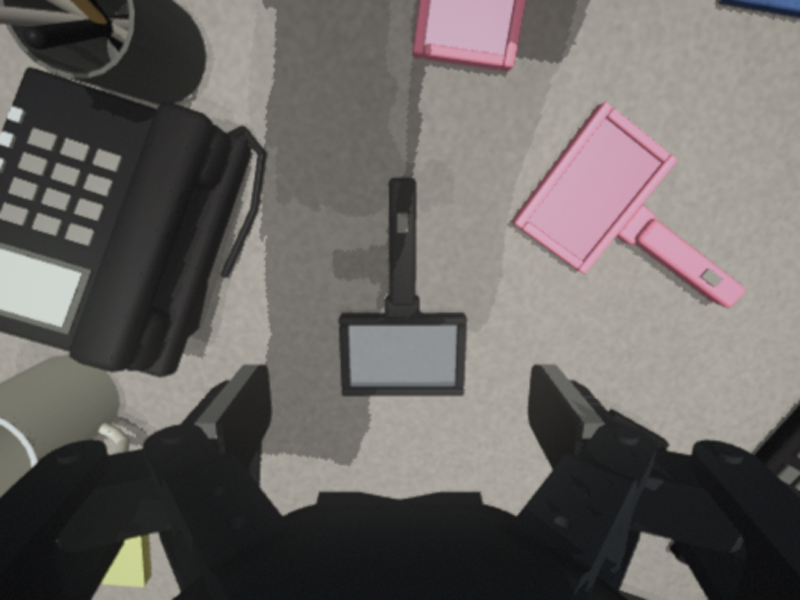

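The wrist view shows the magnifier with frame corners at (340,315), (466,313), (464,395) and (342,395), and its handle running from (403,312) to (402,181). It is nearly aligned with the jaws.

```bash
python3 - <<'E'
from h import *; import pickle
a=pickle.load(open("w1.pkl","rb")); k=.64
w=lambda u,v,z:onplane(a,u*k-.18,v*k-.18,z)
M=np.array([w(*p,.016) for p in [(340,314),(466,313),(464,396),(342,396)]])
h=np.array([w(402,181,.024),w(403,308,.024)])
m=M.mean(0); d=h[1]-h[0]; e=m-(h[0]); ys=(M[0]+M[3]-M[1]-M[2])/2
print(m,np.degrees(np.arctan2(d[1],d[0])),np.degrees(np.arctan2(e[1],e[0])),np.degrees(np.arctan2(-ys[0],ys[1])),np.linalg.norm(ys),np.linalg.norm(e[:2]),h)
# depth on handle
for t in (200,240,280): print(a["P"][int(t*k),int(402*k)])
E
```

```text
[0.60809392 0.24764161 0.016     ] 23.42138059822639 23.306603177813567 -156.89827583839792 0.10997835609000982 0.15008440730759504 [[0.47025628 0.18826051 0.024     ]
 [0.56496815 0.22928796 0.024     ]]
[0.4838014  0.19386434 0.02394441]
[0.51205586 0.2058247  0.02451229]
[0.54312027 0.21898303 0.02371134]
```

```bash
python3 to.py 0.532 0.2148 0.06 113.3
```

```text
clock 1.4 tcp [0.5286 0.2107 0.2294] ang 113.0 tilt 0.24 gap 0.0854 F [-0.4 -1.1  0.3]
shift [-0.0054  0.0025  0.1694] spin -0.3 j [ 0.24  0.31  0.03  1.3  -0.   -0.16]
```

```bash
python3 -m inch '[[[-0.005,0.0022,0.034],-0.3],[[-0.005,0.0022,0.068],-0.3],[[-0.005,0.0022,0.102],-0.3],[[-0.005,0.0022,0.136],-0.3],[[-0.005,0.0022,0.168],-0.3]]' >/dev/null; python3 to.py 0.532 0.2148 0.006 113.3
```

```text
clock 1.82 tcp [0.5299 0.2157 0.0599] ang 113.4 tilt 0.27 gap 0.0856 F [ 0.5 -0.1 -0.2]
shift [-0.0018 -0.0017  0.0539] spin 0.1 j [ 0.25  0.42 -0.24  0.92 -0.   -0.16]
```

```bash
python3 -m inch '[[[-0.001,-0.0015,0.025],0],[[-0.0018,-0.0017,0.045],0],[[-0.0018,-0.0017,0.054],0],[[-0.0018,-0.0017,0.054],0],[[-0.0018,-0.0017,0.054],0]]' >/dev/null; python3 to.py 0.532 0.2148 0.006 113.3
python3 - <<'E'
from h import *; import pickle
a=cam("wrist"); save(cv2.resize(a["img"],(640,480),interpolation=cv2.INTER_CUBIC),"w2.png")
E
```

```text
clock 2.23 tcp [0.5314 0.2156 0.0064] ang 113.5 tilt 0.28 gap 0.085 F [-0.6  0.   0.6]
shift [-0.0002 -0.001   0.0004] spin 0.2 j [ 0.25  0.48 -0.3   0.8  -0.   -0.16]
```

View pics/w2.png

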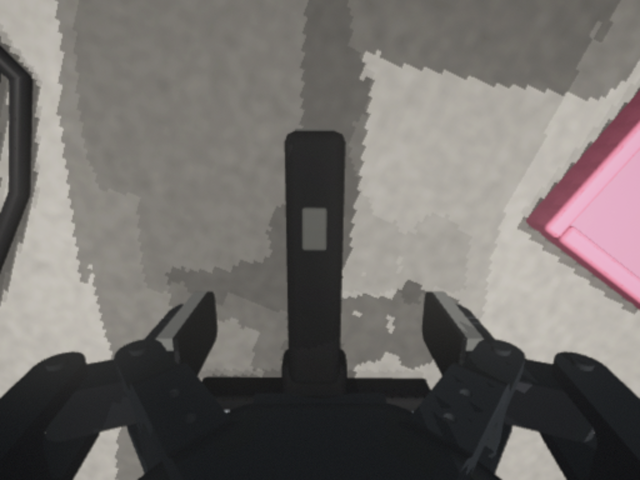

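The handle (centre column 316) sits midway between the pads at 216 and 424, and the frame and glass are clear of the fingers. I'll close in two stages.

```bash
python3 -m inch '[[[0,0,0],0],[[0,0,0],0],[[0,0,0],0],[[0,0,0],0],[[0,0,0],0]]' 0.62 25 >/dev/null; python3 to.py 0.532 0.2148 0.006 113.3
python3 -m inch '[[[0,0,0],0],[[0,0,0],0],[[0,0,0],0],[[0,0,0],0],[[0,0,0],0]]' 1 35 >/dev/null; python3 to.py 0.532 0.2148 0.006 113.3
```

```text
clock 2.7 tcp [0.5328 0.2156 0.0077] ang 113.5 tilt 0.13 gap 0.0327 F [-0.2 -0.3  0.2]
shift [ 0.0011 -0.0005  0.0017] spin 0.2 j [ 0.25  0.48 -0.29  0.8  -0.   -0.16]
clock 3.12 tcp [0.5331 0.2155 0.008 ] ang 113.4 tilt 0.11 gap 0.0211 F [ 1.1 -1.5  4.3]
shift [ 0.0012 -0.0002  0.002 ] spin 0.1 j [ 0.25  0.48 -0.29  0.8  -0.   -0.16]
```

```bash
python3 -m inch '[[[0,0,-0.006],0],[[0,0,-0.015],0],[[0,0,-0.027],0],[[0,0,-0.04],0],[[0,0,-0.05],0]]' >/dev/null; python3 to.py 0.532 0.2148 0.22 113.3
python3 -m inch '[[[0,0,-0.03],0],[[0,0,-0.06],0],[[0,0,-0.095],0],[[0,0,-0.13],0],[[0,0,-0.15],0]]' >/dev/null;python3 -m inch '[[[0,0,0],0],[[0,0,0],0],[[0,0,0],0]]' >/dev/null; python3 to.py 0.532 0.2148 0.22 113.3
python3 - <<'E'
from h import *; import pickle
a=cam("wrist"); b=cam("side"); pickle.dump((a,b),open("w3.pkl","wb"))
A=cv2.resize(a["img"],(800,600),interpolation=cv2.INTER_CUBIC)
save(np.hstack([A[100:500,150:550],cv2.resize(b["img"][130:330,160:360],(400,400))]),"w3.png")
E
```

```text
clock 3.53 tcp [0.5331 0.2158 0.0592] ang 113.5 tilt 0.1 gap 0.0212 F [ 0.9 -0.2 -1.4]
shift [ 0.0017 -0.0005 -0.1608] spin 0.2 j [ 0.25  0.42 -0.24  0.91 -0.   -0.16]
clock 4.2 tcp [0.5336 0.2162 0.2128] ang 113.5 tilt 0.12 gap 0.0209 F [-0.1 -0.6 -1.7]
shift [ 0.002  -0.0007 -0.0072] spin 0.2 j [ 0.25  0.32  0.01  1.26 -0.   -0.16]
```

View pics/w3.png

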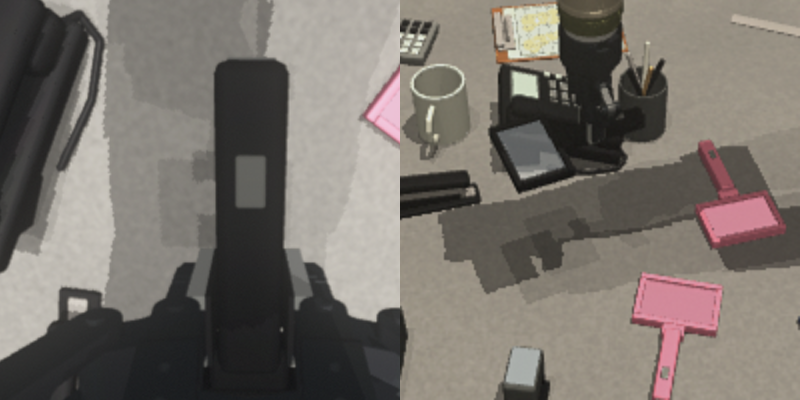

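The magnifier is held off the desk: the side view shows the lens at crop (532,155) with its shadow well below it. Next I'll fit a plane to it to check level and lens position.

```bash
cat > lens.py <<'E'
from h import *
def lens(b,tcp,zlo,zhi,R=.14):
    P=b["P"]; near=np.hypot(P[...,0]-tcp[0],P[...,1]-tcp[1])
    m=(P[...,2]>zlo)&(P[...,2]<zhi)&(near<R)&(near>.045)
    Q=P[m]; c=np.median(Q,0)
    A=np.c_[Q[:,:2]-c[:2],np.ones(len(Q))]; r,*_=np.linalg.lstsq(A,Q[:,2],rcond=None)
    return m,Q,r,c
E
python3 - <<'E'
from lens import *; import pickle
a,b=pickle.load(open("w3.pkl","rb")); s=env.get_state(); t=s["tcp_pos"]
import numpy as np
for v in range(197,220,4): print([tuple(b["P"][v,u].round(3)) for u in (215,222,229,236)])
ax=np.array([np.cos(np.radians(23.4)),np.sin(np.radians(23.4))]); ay=np.array([-ax[1],ax[0]])
P=b["P"]; l=(P[...,:2]-t[:2])@ax; w=(P[...,:2]-t[:2])@ay
m=(l>.03)&(l<.15)&(abs(w)<.08)&(abs(P[...,2]-.21)<.04)
Q=np.c_[l[m],w[m],P[...,2][m]]; A=np.c_[Q[:,:2],np.ones(len(Q))]; r=np.linalg.lstsq(A,Q[:,2],rcond=None)[0]
for _ in range(3):
    k=abs(A@r-Q[:,2])<.006; r=np.linalg.lstsq(A[k],Q[k,2],rcond=None)[0]
print("n",k.sum(),"slopes deg along/across",np.degrees(r[:2]),"z at lens centre",r[2]+r[0]*.085, "extent",np.percentile(Q[k][:,:2],[1,99],axis=0))
hu,ct=cv2.convexHull(Q[k][:,:2].astype(np.float32)),0; print(cv2.minAreaRect(hu))
E
```

```text
[(np.float64(0.635), np.float64(0.221), np.float64(0.215)), (np.float64(0.617), np.float64(0.222), np.float64(0.216)), (np.float64(0.599), np.float64(0.22), np.float64(0.214)), (np.float64(0.58), np.float64(0.228), np.float64(0.221))]
[(np.float64(0.634), np.float64(0.237), np.float64(0.216)), (np.float64(0.616), np.float64(0.233), np.float64(0.213)), (np.float64(0.598), np.float64(0.236), np.float64(0.215)), (np.float64(0.58), np.float64(0.234), np.float64(0.213))]
[(np.float64(0.632), np.float64(0.253), np.float64(0.218)), (np.float64(0.615), np.float64(0.248), np.float64(0.213)), (np.float64(0.598), np.float64(0.247), np.float64(0.212)), (np.float64(0.58), np.float64(0.251), np.float64(0.216))]
[(np.float64(0.632), np.float64(0.264), np.float64(0.215)), (np.float64(0.614), np.float64(0.266), np.float64(0.216)), (np.float64(0.597), np.float64(0.263), np.float64(0.213)), (np.float64(0.58), np.float64(0.263), np.float64(0.214))]
[(np.float64(0.63), np.float64(0.286), np.float64(0.223)), (np.float64(0.613), np.float64(0.283), np.float64(0.219)), (np.float64(0.597), np.float64(0.276), np.float64(0.212)), (np.float64(0.579), np.float64(0.28), np.float64(0.216))]
[(np.float64(0.63), np.float64(0.291), np.float64(0.214)), (np.float64(0.613), np.float64(0.292), np.float64(0.215)), (np.float64(0.595), np.float64(0.299), np.float64(0.222)), (np.float64(0.578), np.float64(0.296), np.float64(0.219))]
n 1057 slopes deg along/across [-0.62934399 -0.31284918] z at lens centre 0.21594726932751793 extent [[ 0.03352484 -0.05394059]
 [ 0.11971146  0.05771937]]
((0.07517466694116592, 0.0009703151881694794), (0.08989211171865463, 0.11799110472202301), 0.17433759570121765)
```

It is level (under 1° off). The lens centre is about 83 mm ahead of the TCP and the underside about 7.5 mm below it. I'll rise a little, square up, then cross.

```bash
python3 -m inch '[[[0,0,-0.012],4],[[0,0,-0.025],8],[[0,0,-0.03],12],[[0,0,-0.03],15],[[0,0,-0.03],15.4]]' >/dev/null; python3 to.py 0.4536 -0.324 0.24 98
```

```text
clock 4.72 tcp [0.5323 0.2159 0.2399] ang 98.0 tilt 0.21 gap 0.0214 F [-0.2  0.3 -2.3]
shift [ 0.1529 -0.5237  0.001 ] spin -0.0 j [ 0.25  0.31  0.07  1.33 -0.    0.11]
```

```bash
python3 -m inch '[[[0.004,-0.015,0],0],[[0.012,-0.042,0],0],[[0.021,-0.073,0],0],[[0.031,-0.105,0],0],[[0.041,-0.138,0],0]]' >/dev/null; python3 to.py 0.4536 -0.324 0.24 98
python3 -m inch '[[[0.01,-0.033,0],0],[[0.02,-0.067,0],0],[[0.029,-0.1,0],0],[[0.039,-0.133,0],0],[[0.049,-0.167,0],0]]' >/dev/null; python3 to.py 0.4536 -0.324 0.24 98
```

```text
clock 5.13 tcp [0.5095 0.0726 0.2383] ang 98.1 tilt 0.38 gap 0.0214 F [ 0.7 -0.7 -1.9]
shift [ 0.1114 -0.3847 -0.0008] spin 0.1 j [-0.01  0.2  -0.09  1.29 -0.   -0.16]
clock 5.55 tcp [ 0.4832 -0.1008  0.2372] ang 98.2 tilt 0.52 gap 0.0207 F [ 1.  -0.1 -1.8]
shift [ 0.0613 -0.2167 -0.0025] spin 0.2 j [-0.37  0.16 -0.14  1.28 -0.   -0.51]
```

```bash
python3 -m inch '[[[0.009,-0.033,0],0],[[0.018,-0.067,0],0],[[0.028,-0.1,0],0],[[0.037,-0.133,0],0],[[0.046,-0.16,0],0]]' >/dev/null; python3 to.py 0.4536 -0.324 0.24 98
python3 -m inch '[[[0.009,-0.025,0],0],[[0.015,-0.045,0],0],[[0.017,-0.053,0],0],[[0.017,-0.053,0],0],[[0.017,-0.053,0],0]]' >/dev/null; python3 to.py 0.4536 -0.324 0.24 98
python3 - <<'E'
from h import *
a=cam("top");save(cv2.resize(a["img"],(800,600),interpolation=cv2.INTER_CUBIC),"t2.png")
E
```

```text
clock 5.97 tcp [ 0.4594 -0.2676  0.2356] ang 98.2 tilt 0.65 gap 0.0216 F [ 0.2  0.1 -1.3]
shift [ 0.0139 -0.0549 -0.0044] spin 0.2 j [-0.67  0.24 -0.05  1.3  -0.01 -0.82]
clock 6.38 tcp [ 0.4497 -0.3218  0.2345] ang 98.2 tilt 0.76 gap 0.0213 F [-0.3 -0.  -1.7]
shift [-0.0034 -0.0027 -0.0056] spin 0.2 j [-0.76  0.28  0.01  1.31 -0.01 -0.91]
```

View pics/t2.png

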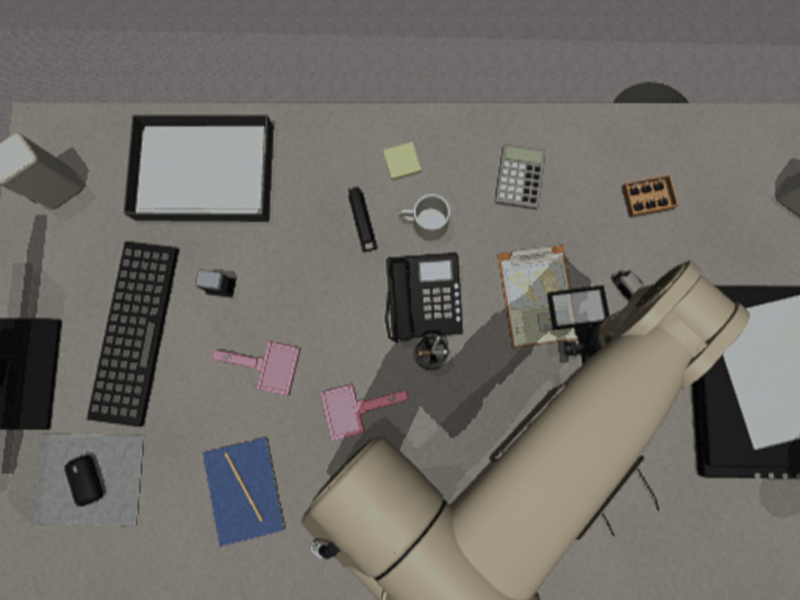

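The top view shows the bystanders undisturbed and the lens above the inset side of the sheet, clear of the tape measure. I'll descend in stages.

```bash
python3 -m inch '[[[-0.003,-0.002,0.02],0],[[-0.0034,-0.0027,0.05],0.2],[[-0.0034,-0.0027,0.08],0.2],[[-0.0034,-0.0027,0.11],0.2],[[-0.0034,-0.0027,0.13],0.2]]' >/dev/null; python3 to.py 0.4536 -0.324 0.06 98
python3 -m inch '[[[0,-0.001,0.015],0],[[0,-0.001,0.03],0],[[0,-0.001,0.042],0],[[0,-0.001,0.042],0],[[0,-0.001,0.042],0]]' >/dev/null; python3 to.py 0.4536 -0.324 0.033 98
python3 - <<'E'
from h import *; import pickle
a=cam("top"); b=cam("side"); pickle.dump((a,b),open("t3.pkl","wb"))
save(np.hstack([cv2.resize(a["img"][155:225,315:385],(420,420),interpolation=cv2.INTER_CUBIC),cv2.resize(b["img"][115:185,200:270],(380,420),interpolation=cv2.INTER_CUBIC)]),"t3.png")
E
```

```text
clock 6.85 tcp [ 0.4514 -0.3201  0.1022] ang 98.3 tilt 0.9 gap 0.0212 F [-0.4  0.3 -2.7]
shift [-0.0022 -0.0045  0.0421] spin 0.3 j [-0.76  0.36 -0.22  1.01 -0.01 -0.9 ]
clock 7.27 tcp [ 0.4509 -0.3191  0.0599] ang 98.4 tilt 0.99 gap 0.021 F [ 0.2 -0.5 -1.2]
shift [-0.0024 -0.0055  0.0268] spin 0.4 j [-0.76  0.39 -0.28  0.91 -0.01 -0.9 ]
```

View pics/t3.png

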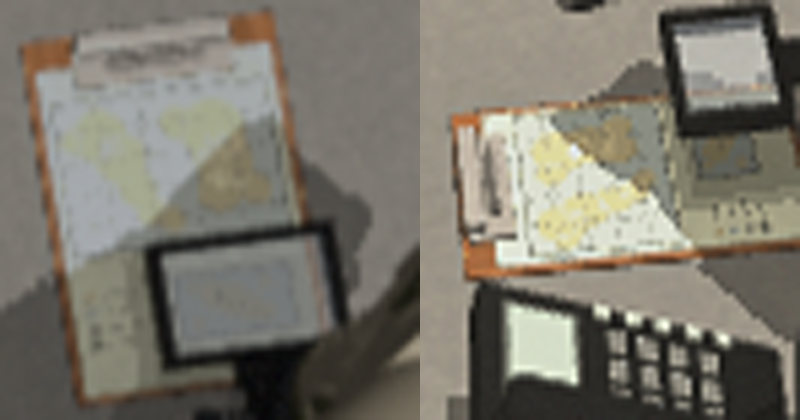

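In the top crop the frame's outer corners are about (148,246), (332,222) and (165,367). The fourth, near (348,325), is partly hidden. The inset shows through the glass with a margin on the right. I'll compute the offset.

```bash
python3 - <<'E'
from h import *; import pickle
a,b=pickle.load(open("t3.pkl","rb"))
w=lambda x,y,z:onplane(a,(x+.5)/6-.5+315,(y+.5)/6-.5+155,z)
TL,TR,BL=[w(*p,.068) for p in [(148,246),(332,222),(165,367)]]
c=(TR+BL)/2; y=TL-TR; x=TL-BL
print("lens centre",c,"ang",np.degrees(np.arctan2(-y[0],y[1])),np.degrees(np.arctan2(x[1],x[0])),np.linalg.norm(y),np.linalg.norm(x))
s=env.get_state(); print(s["tcp_pos"]+.083*np.array([np.cos(np.radians(8.4)),np.sin(np.radians(8.4)),0]))
P=b["P"]; m=(abs(P[...,2]-.062)<.03)&(np.hypot(P[...,0]-.533,P[...,1]+.307)<.07)
Q=P[m]; A=np.c_[Q[:,:2]-[.533,-.307],np.ones(len(Q))]; r=np.linalg.lstsq(A,Q[:,2],rcond=None)[0]
for _ in range(4):
    k=abs(A@r-Q[:,2])<.006; r=np.linalg.lstsq(A[k],Q[k,2],rcond=None)[0]
print(k.sum(),np.degrees(r[:2]),r[2],cv2.minAreaRect(Q[k][:,:2].astype(np.float32)))
E
python3 to.py 0.4536 -0.324 0.033 98
```

```text
lens centre [ 0.53098238 -0.3051036   0.068     ] ang 7.979579534870108 6.690532421286644 0.1093409659980545 0.07188389606199809
[ 0.53383676 -0.30840172  0.06121631]
448 [-1.92839582 -0.01539283] 0.06304480804198516 ((0.5171672701835632, -0.30776286125183105), (0.10575316846370697, 0.1253046691417694), 8.287392616271973)
clock 7.37 tcp [ 0.4517 -0.3205  0.0612] ang 98.3 tilt 0.82 gap 0.0212 F [ 0.1 -0.8 -1.4]
shift [-0.0017 -0.0039  0.0282] spin 0.3 j [-0.76  0.39 -0.28  0.91 -0.01 -0.9 ]
```

```bash
python3 -m inch '[[[-0.001,-0.002,0.007],0],[[-0.002,-0.004,0.015],0.3],[[-0.003,-0.006,0.022],0.3],[[-0.003,-0.006,0.027],0.3],[[-0.003,-0.006,0.027],0.3]]' >/dev/null; python3 -m inch '[[[0,0,0],0],[[0,0,0],0],[[0,0,0],0]]' >/dev/null;python3 to.py 0.4552 -0.326 0.033 98
python3 - <<'E'
from h import *; import pickle
a=cam("top"); b=cam("side"); pickle.dump((a,b),open("t4.pkl","wb"))
save(np.hstack([cv2.resize(a["img"][155:225,315:385],(420,420),interpolation=cv2.INTER_CUBIC),cv2.resize(b["img"][115:185,200:270],(380,420),interpolation=cv2.INTER_CUBIC)]),"t4.png")
E
```

```text
clock 8.03 tcp [ 0.4543 -0.3254  0.0325] ang 98.0 tilt 0.97 gap 0.0208 F [-0.5 -0.8 -1.6]
shift [-0.0008 -0.0008 -0.0005] spin 0.0 j [-0.76  0.43 -0.29  0.86 -0.01 -0.9 ]
```

View pics/t4.png

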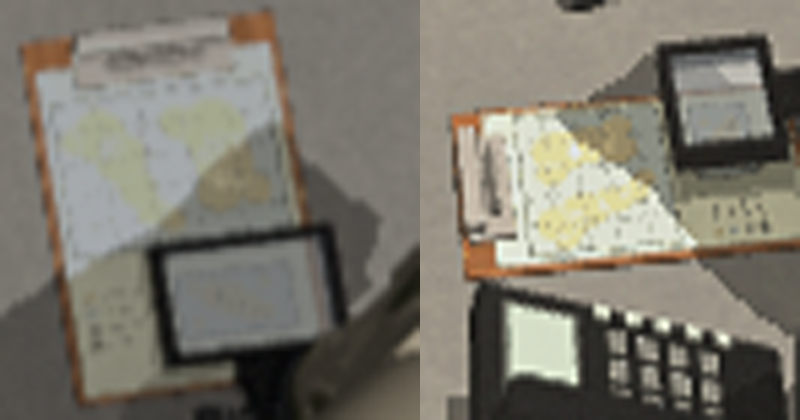

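The inset is now framed in the glass. The frame corners are at about (148,247), (332,225) and (166,367).

```bash
python3 - <<'E'
from h import *; import pickle
a,b=pickle.load(open("t4.pkl","rb"))
w=lambda x,y,z:onplane(a,(x+.5)/6-.5+315,(y+.5)/6-.5+155,z)
TL,TR,BL=[w(*p,.041) for p in [(148,247),(332,225),(166,367)]]
y=TL-TR; x=TL-BL
print("top lens",(TR+BL)/2,"ang",np.degrees(np.arctan2(-y[0],y[1])),np.linalg.norm(y),np.linalg.norm(x))
s=env.get_state(); c=s["tcp_pos"]+.083*np.array([np.cos(np.radians(8)),np.sin(np.radians(8)),0]); print("kin",c)
P=b["P"]; m=(abs(P[...,2]-.036)<.02)&(np.hypot(P[...,0]-c[0],P[...,1]-c[1])<.06)
Q=P[m]; A=np.c_[Q[:,:2]-c[:2],np.ones(len(Q))]; r=np.linalg.lstsq(A,Q[:,2],rcond=None)[0]
for _ in range(4):
    k=abs(A@r-Q[:,2])<.005; r=np.linalg.lstsq(A[k],Q[k,2],rcond=None)[0]
print("glass plane",k.sum(),np.degrees(r[:2]),r[2])
E
python3 to.py 0.4552 -0.326 0.033 98
```

```text
top lens [ 0.53378424 -0.31160309  0.041     ] ang 7.361651287428807 0.11138125196963493 0.0728289025997611
kin [ 0.53666833 -0.31393374  0.03274816]
glass plane 347 [-0.6539149   0.39247967] 0.03468737432604618
clock 8.13 tcp [ 0.4545 -0.3255  0.0327] ang 98.0 tilt 0.94 gap 0.0212 F [ 0.8 -0.2 -2. ]
shift [-0.0006 -0.0006 -0.0003] spin 0.0 j [-0.76  0.43 -0.29  0.86 -0.01 -0.9 ]
```

Both estimates are within 3 mm of the inset at (0.536, -0.3125). The underside is about 21 mm above the paper, level and still.

```bash
python3 -c "
from workcell import env
print(abs(env.get_state()['qvel']).max()); print(env.hand_in())"
```

```text
0.0032430269258269945
the job is handed in; nothing more can be done
None
```

I picked up the black magnifier by its handle with a 35 N grip, carried it over the phone and pen cup, and lowered it above the clipboard's inset. I handed in at about 8.1 s, still holding it there; no verdict is reported.

My last checks before handing in:

| Check | Result |
|---|---|
| Lens centre, from the arm's pose | (0.537, -0.314) |
| Lens centre, from the top camera | (0.534, -0.312) |
| Inset centre | (0.536, -0.3125) |
| Squareness to the inset | tool angle about 8.0°, camera about 7.4°, clipboard about 8° |
| Level | within about 1° |
| Underside above the paper | about 21 mm |
| Stillness | joint speeds about 0.003 rad/s |

- **Disagreement:** the two lens estimates differ by about 3 mm. Each is within 3 mm of the inset centre, inside the 10 mm allowance.
- **Less certain:** one frame corner was hidden by the arm in the last top view, so the camera estimate rests on the other three.
- **Bystanders:** none looked moved in the full top view taken after the carry. I did not measure them again after lowering the magnifier.

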